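# Set one stake in the block and offer up the next over its socket

## Task

Two of the six sockets in the stake block are empty and two stakes wait in the rack: first lower the square flat-headed stake fully home into either empty socket, without dropping it, and let go. Then carry the round-headed stake over to the last empty socket and finish still holding it there, upright, still and squared up with the socket, the tip of its shank about 10 mm above the middle of the opening and never touching the block, so that I can see how its newly ground shank lines up before it goes down. Leave the standing stakes, the bell, the bowl and the hammer where they are.

Things in the scene. Friction and masses are not known exactly. Their poses are not given: they have to be found in the camera images.
- stake_block: Stake block, fixed: hardwood under a steel plate, 170 (x) x 270 (y) x 63 mm high, with six equal square sockets, 20 x 20 mm, sides along the block's x and y, 50 deep, two columns of three, 90 mm apart both ways. Four hold standing stakes, two are empty; which ones varies. Origin at the centre of its underside; its yaw is the sockets' yaw.
- socket0 (a point): Centre of the mouth of socket 0 at the plate's top face (z 63 mm), at (-45, 90) mm in the block's frame; empty or occupied.
- socket1 (a point): Centre of the mouth of socket 1 at the plate's top face (z 63 mm), at (45, 90) mm in the block's frame; empty or occupied.
- socket2 (a point): Centre of the mouth of socket 2 at the plate's top face (z 63 mm), at (-45, 0) mm in the block's frame; empty or occupied.
- socket3 (a point): Centre of the mouth of socket 3 at the plate's top face (z 63 mm), at (45, 0) mm in the block's frame; empty or occupied.
- socket4 (a point): Centre of the mouth of socket 4 at the plate's top face (z 63 mm), at (-45, -90) mm in the block's frame; empty or occupied.
- socket5 (a point): Centre of the mouth of socket 5 at the plate's top face (z 63 mm), at (45, -90) mm in the block's frame; empty or occupied.
- rack: Wooden rack, fixed: a board 75 (x) x 270 (y) mm, top face 65 mm above the bench, on two end cheeks, with three square 20 mm holes in a row at y = 90, 0 and -90 in its frame. Two hold the two loose stakes, upright, shoulder on the board, their yaw within 0.05 rad of the rack's (a quarter turn is the same). Origin under its centre, on the bench.
- stake_flat: Flat stake, with the square flat-topped head, standing in the rack: steel head 36 x 36 mm, from 38 to 58 mm above the origin, sides parallel to the shank's; square neck below it 18 to 22 mm wide. 0.3 to 0.46 kg. Shoulder 30 x 30 x 8; square shank below it 45 long, tapering 18 to 10 mm. Origin: centre of the shoulder's underside, z up.
- stake_round: Round stake, with the round, slightly domed head, standing in the rack: steel head 44 mm in diameter, sides upright from 38 to 54 mm above the origin, domed to 62.5; square neck 18 to 22 mm wide. 0.3 to 0.48 kg. Shoulder 30 x 30 x 8; square shank below it 45 long, tapering 18 to 10 mm. Origin: centre of the shoulder's underside, z up. x and y square to the shank's sides.
- round_tip (a point): The centre of the lower end of the round stake's shank (10 x 10 mm there), 45 mm below its origin.
- stake_cone: Round tapering stake, 28 mm across at the shoulder narrowing to 6 at its top, 74 mm above the origin. Stands upright in a socket, shoulder on the plate, loose fit, 0.25 kg; stays there. Shoulder 30 x 30 x 8; square shank below it 45 long, tapering 18 to 10 mm. Origin: centre of the shoulder's underside, z up.
- stake_ball: Ball stake, a 29 mm ball on a square neck, top 70.5 mm above the origin. Stands upright in a socket, shoulder on the plate, loose fit, 0.25 kg; stays there. Shoulder 30 x 30 x 8; square shank below it 45 long, tapering 18 to 10 mm. Origin: centre of the shoulder's underside, z up.
- stake_hatchet: Hatchet stake, a blade 40 mm long along its x and 3 to 8 thick, top edge 68 mm above the origin. Stands upright in a socket, shoulder on the plate, loose fit, 0.25 kg; stays there. Shoulder 30 x 30 x 8; square shank below it 45 long, tapering 18 to 10 mm. Origin: centre of the shoulder's underside, z up.
- stake_creaser: Bar-headed stake, a round bar 18 mm in diameter and 36 long along its x, top 65 mm above the origin. Stands upright in a socket, shoulder on the plate, loose fit, 0.25 kg; stays there. Shoulder 30 x 30 x 8; square shank below it 45 long, tapering 18 to 10 mm. Origin: centre of the shoulder's underside, z up.
- bell: Small brass hand bell without its handle, standing mouth down, 68 mm in diameter at the mouth, 77 high; bystander. Origin at the centre of its mouth on the bench.
- bowl: Copper bowl, 108 mm in diameter, 45 high; bystander. Origin under its centre.
- hammer: Hammer lying on the bench beyond the stake block, wooden handle, 260 mm long along its x with the steel head at +x, about 26 high; bystander. Origin under its middle.

How it is judged:
By the outcome, as a careful person would: the job done as asked, in the order asked, and still so for the second after the job is handed in, while the arm keeps its last pose, push and grip.
It also fails if it takes over 58 s, if anything falls off the work surface, if the arm or the gripper's body presses on something with over 40 N, if the wrist force passes 120 N, or if a joint passes its speed limit or range.

## Robot

A 7-joint arm with a two-finger parallel gripper is mounted at the origin on the work surface. World frame = base frame: x ahead of the robot, y to its left, z up, the work surface at z = 0. Lengths are in m, angles in rad, forces in N, time in s.
With the tool pointing down it reaches from about 0.425 to 0.925 m from the base axis. Payload 6.8 kg.
Tool frame: the origin (TCP) lies between the finger pads; the fingertips stand r.tcp_to_tips ahead of it and the grasp point (between the pads) lies 3 mm ahead of it (r.tcp_to_tips is the distance from the TCP to the fingertips, in m); z points along the fingers, y is the line along which they close (so a half turn about z gives the same grasp; the last joint's range is limited). The gripper opens to 85 mm and grips with 20 to 120 N. Pads are 22 mm wide; open, the fingers measure 114 mm over their backs; the gripper's body (76 mm by 85 mm) begins 54 mm behind the grasp point. The pads swing forward as they close: fully open they stand 13 mm farther back than shut.
Start: joints at [-1.421, 0.477, 0.022, 1.555, -0.011, 1.109, -0.083], TCP at [0.172, 0.653, 0.253] pointing down, gripper open.
Joint ranges: [-2.96, 2.96], [-0.34, 2.1], [-1.41, 1.46], [0.24, 2.44], [-1.37, 4.51], [0.17, 1.92], [-2.96, 2.96]. Speed limits (rad/s): [2.39, 2.39, 3.14, 3.14, 3.14, 3.14, 3.14].

## Interface

Orientations are given as a rotation vector (axis times angle).
In Python, from bench import r gives the robot as it stands. The module is installed in compiled form; this text tells all that it offers.
- The arm moves only by the tool step_arm, never from a script. Its argument "moves" is a list of rows, each an object of numbers: "rx", "ry", "rz": the turn, a rotation vector about the tool's x, y, z in degrees; "dx", "dy", "dz": the shift along the tool's x, y, z in mm; "gripper": the opening, from -1 (shut) to 1 (fully open). In form: [{"rx": .., "ry": .., "rz": .., "dx": .., "dy": .., "dz": .., "gripper": ..}, ...]. A call has 1 to 20 rows; each row shifts and turns the commanded pose from where the row before left it, along the tool's axes as they then stand; what a row does not reach is not made up. A row lasts 1/8 s, in which the tool goes at most 62.5 mm and 10.7 degrees, less where a joint would pass 70% of its speed; a pose out of reach is approached as far as the arm can. A call is refused whole if a number of a shift passes 62.5 or a number of a turn 10.7, either way. A call with a gripper value outside its range is refused whole. The fingers move at their own pace and stop on an object; "grip_force" is the grip in N (left out, the last holds). Time passes only in rows, so rows that do not move let the fingers close. It gives the time, the measured TCP pose, the force, the opening and the grip force at its end, in the units of the state.
- r.get_obs(): the state, without advancing time (a new reading comes with each control period).
- r.grab_frame(name): name is "scene" or "top" or "wrist"; returns the picture (384x512x3 uint8, blue, green, red); there is no depth.
- r.camera_info(name): a dict with "mtx" (3x3 intrinsics, pixels), "D" ([k1, k2, p1, p2, k3] as OpenCV has them; the pictures are not rectified), "rvec" (rotation vector, rad) and "tvec" (3), from world to camera coordinates, as OpenCV has them. Camera axes: x right, y down, z forward; pixel columns grow to the right and rows downward; lengths in m; the calibration is good to about 2 mm. A picture is of the moment at which its call begins: read the wrist's pose just before it. camera_info takes no time and is no camera call; for the wrist camera it gives the pose at the moment of the call.
- r.hand_in(): hands the job in; it is judged then, once.
The state is a dict: "clock": time; "joints": joint angles; "qvel": joint speeds; "tau": joint torques, N m; "tcp_pos": TCP position; "orientation": TCP orientation; "contact_force": force on the tool from outside, world axes, zero at the start; "moment": the same for the moment, N m; "grip_width": finger opening in m; "gripper_force": force on a finger pad.
Only numpy, scipy, OpenCV 4.12 (cv2) and the standard library are available. Lean on these libraries where they do the work, as an engineer would, in place of code of your own. Each camera call takes 0.05 s, during which the arm holds its last target. There are 200 camera calls.

## Working session

There is one attempt and no reset: what is moved stays moved. The work goes in short steps, Python scripts to look and compute and a tool call to move; the robot and the scene stay as the last step left them, time stands still between calls to the robot, and variables do not carry over. Pictures are saved under pics/ and viewed, at most 10 in all, crops included, and the job is handed in when it is done.

Besides the shell and the picture viewer there is one more tool, called after ">>>" as name(argument=value, ...) on one line, values as JSON. step_arm: Moves the arm, as the interface text tells. Its arguments: {"type":"object","properties":{"moves":{"type":"array","items":{"type":"object","properties":{"rx":{"type":"number"},"ry":{"type":"number"},"rz":{"type":"number"},"dx":{"type":"number"},"dy":{"type":"number"},"dz":{"type":"number"},"gripper":{"type":"number"}}}},"grip_force":{"type":"number"}},"required":["moves"]}

```bash
mkdir -p pics; ls; cat > h.py <<'E'
import numpy as np, cv2
from bench import r
def cam(n):
    c=r.camera_info(n); R=cv2.Rodrigues(np.array(c["rvec"],float))[0]
    return np.array(c["mtx"],float),np.array(c["D"],float),R,np.array(c["tvec"],float).ravel()
def ray(c,px):
    K,D,R,t=c
    p=cv2.undistortPoints(np.array(px,float).reshape(-1,1,2),K,D).reshape(-1,2)
    d=np.c_[p,np.ones(len(p))]@R
    return -R.T@t,d
def onz(c,px,z):
    o,d=ray(c,px); return o+d*((z-o[2])/d[:,2])[:,None]
def proj(c,P):
    K,D,R,t=c
    return cv2.projectPoints(np.array(P,float).reshape(-1,3),cv2.Rodrigues(R)[0],t,K,D)[0].reshape(-1,2)
E
python3 - <<'E'
from h import *
o=r.get_obs(); print(o, r.tcp_to_tips)
a=[]
for n in("scene","top"):
    im=r.grab_frame(n); cv2.imwrite(f"pics/{n}0.png",im); 
    K,D,R,t=cam(n); print(n,K.ravel(),D,-R.T@t,R[2])
w=r.grab_frame("wrist");cv2.imwrite("pics/wrist0.png",w);K,D,R,t=cam("wrist");print(K.ravel(),D,-R.T@t,R)
E
```

```text
pics
{'clock': 0.0, 'joints': array([-1.42112961,  0.47782321,  0.02235747,  1.55647619, -0.01153903,
        1.10931715, -0.0831492 ]), 'qvel': array([-9.77094280e-04,  2.70154193e-05,  1.64395788e-04, -1.61522345e-04,
        5.91381424e-04, -8.86096642e-04, -3.00024639e-04]), 'tau': array([-2.19275580e-05, -5.96458304e+01,  1.60813920e+00, -2.81202650e+01,
        1.24056620e-02,  9.42119979e-03,  3.47666258e-06]), 'tcp_pos': array([0.1719399 , 0.65214259, 0.25230009]), 'orientation': array([-4.03857334e-01, -3.11539523e+00,  2.97108839e-03]), 'contact_force': array([-0.26089265, -0.28952789, -0.59448909]), 'moment': array([ 0.01137291,  0.02191772, -0.0168992 ]), 'gripper_force': 0.0, 'grip_width': 0.08497208443416565} 0.022
scene [423.69153987   0.         250.85196834   0.         423.69153987
 194.54128404   0.           0.           1.        ] [0.01739927 0.         0.         0.         0.        ] [ 1.17215043 -0.38473538  0.79718013] [-0.54586734  0.43166966 -0.7181157 ]
top [356.11206416   0.         256.48097828   0.         356.11206416
 190.54418375   0.           0.           1.        ] [-0.08072907  0.          0.          0.          0.        ] [0.54569687 0.05557683 0.95366841] [ 0.09394338 -0.00174663 -0.99557601]
[281.23035059   0.         254.70837488   0.         281.23035059
 190.60819073   0.           0.           1.        ] [-0.07085545  0.          0.          0.          0.        ] [0.10633692 0.67060514 0.37268806] [[ 0.25423373  0.96714115 -0.00179154]
 [ 0.93231027 -0.24458418  0.26641346]
 [ 0.25722123 -0.06940156 -0.96385718]]
```

View pics/top0.png

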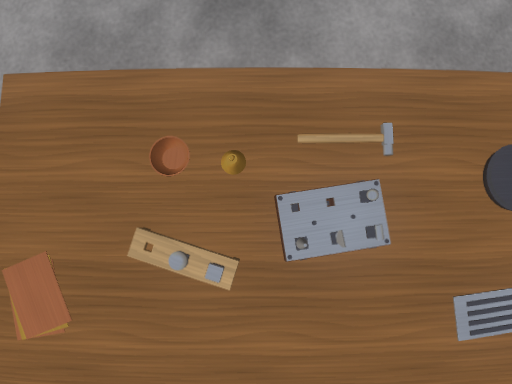

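View pics/scene0.png

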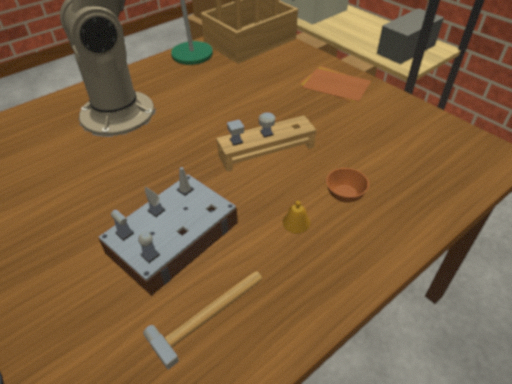

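The top view shows the block at about (333,220) with empty sockets at (295,208) and (331,202). In the rack, the hole at (148,247) is empty, the round stake is at (178,261) and the flat stake at (214,272). The scene view agrees with this.

```bash
python3 - <<'E'
from h import *
c=cam("top"); im=cv2.imread("pics/top0.png"); hsv=cv2.cvtColor(im,cv2.COLOR_BGR2HSV)
def rep(name,m,z):
    cs,_=cv2.findContours(m,cv2.RETR_EXTERNAL,cv2.CHAIN_APPROX_NONE)
    k=max(cs,key=cv2.contourArea); P=onz(c,k.reshape(-1,2),z)[:,:2]
    (cx,cy),(w,h),a=cv2.minAreaRect((P*1000).astype(np.float32)); print(name,round(cx,1),round(cy,1),round(w,1),round(h,1),round(a,2))
def roi(m,x0,y0,x1,y1):
    q=np.zeros_like(m);q[y0:y1,x0:x1]=m[y0:y1,x0:x1];return q
for p in [(220,140),(180,262),(214,272),(290,200),(300,208),(175,245),(60,150),(320,190)]: print(p,hsv[p[1],p[0]])
gray=((hsv[...,1]<90)&(hsv[...,2]>70)).astype(np.uint8)*255
b=cv2.morphologyEx(roi(gray,265,170,400,270),cv2.MORPH_CLOSE,np.ones((9,9)))
rep("block",b,.063)
wood=((hsv[...,2]>140)).astype(np.uint8)*255
rk=cv2.morphologyEx(roi(wood,120,220,245,295),cv2.MORPH_CLOSE,np.ones((9,9)))
rep("rack",rk,.065)
rep("round",roi(gray,165,245,190,275),.065+.054)
rep("flat",roi(gray,200,258,228,286),.065+.058)
print(onz(c,[(295,208),(331,202),(371,197),(301,243),(337,238),(371,232)],.063).round(3))
print(onz(c,[(148,247)],.065).round(3))
cv2.imwrite("pics/m.png",np.hstack([b,rk]))
E
```

```text
(220, 140) [ 14 147 132]
(180, 262) [109  27 151]
(214, 272) [111  26 154]
(290, 200) [111  27 152]
(300, 208) [109  27 153]
(175, 245) [ 17 104 167]
(60, 150) [ 15 150 124]
(320, 190) [110  30 152]
block 556.9 -137.9 172.4 269.2 8.57
rack 461.5 240.2 271.7 75.3 71.97
round 461.7 237.5 43.9 46.9 0.22
flat 435.5 152.9 38.0 41.2 71.83
[[ 0.585 -0.042  0.063]
 [ 0.6   -0.133  0.063]
 [ 0.612 -0.236  0.063]
 [ 0.498 -0.056  0.063]
 [ 0.51  -0.146  0.063]
 [ 0.524 -0.233  0.063]]
[[0.489 0.325 0.065]]
```

>>> step_arm(moves=[{"rz":10.4},{"rz":10.4},{"rz":10.4},{"rz":10.4},{"rz":10.4},{"rz":10.4},{"rz":10.4},{"rz":10.4},{"rz":10}])

```text
invalid input at $.moves[0]: expected keys rx, ry, rz, dx, dy, dz, gripper
```

>>> step_arm(moves=[{"dx":-20,"dy":20},{"dx":-32,"dy":33},{"dx":-32,"dy":33},{"dx":-32,"dy":33},{"dx":-32,"dy":33},{"dx":-32,"dy":33},{"dx":-32,"dy":33},{"dx":-32,"dy":33},{"dx":-32,"dy":33},{"dx":-32,"dy":33},{"dx":-32,"dy":33},{"dx":-32,"dy":33},{"dx":-20,"dy":20},{}])

```text
invalid input at $.moves[0]: expected keys rx, ry, rz, dx, dy, dz, gripper
```

```bash
cat >> h.py <<'E'
def st():
    o=r.get_obs(); R=cv2.Rodrigues(np.array(o["orientation"]))[0]; return o,np.array(o["tcp_pos"]),R
def to(p,yawy):
    "shift in tool axes (mm) to world p and rz (deg) to bring y axis to azimuth yawy (do shift first)"
    o,q,R=st(); d=R.T@(np.array(p)-q)*1000; a=np.degrees(np.arctan2(R[1,1],R[0,1]))
    z=R[:,2]; print("tcp",q.round(4),"tool z",z.round(4),"y az",a.round(2),"shift mm",d.round(1),"rz",round(-((yawy-a+90)%180-90),2),"t",round(o["clock"],2),"grip",round(o["grip_width"],4),"F",np.round(o["contact_force"],1))
E
python3 - <<'E'
from h import *
to([.434,.155,.25],-18)
print(r.get_obs()["joints"].round(2))
im=r.grab_frame("wrist"); cv2.imwrite("pics/w1.png",im)
c=cam("wrist"); np.savez("pics/w1.npz",*c)
print(proj(c,[[.434,.155,.123],[.4615,.24,.12],[.489,.325,.065]]).round())
E
```

```text
tcp [0.172  0.6523 0.2526] tool z [-3.0e-04 -1.4e-03 -1.0e+00] y az 75.23 shift mm [-380.1 -414.1    3.2] rz -86.77 t 0.15 grip 0.0856 F [-0.2 -0.1  0.2]
[-1.42  0.48  0.02  1.56 -0.01  1.11 -0.08]
[[-15. 428.]
 [ 36. 438.]
 [108. 414.]]
```

View pics/w1.png

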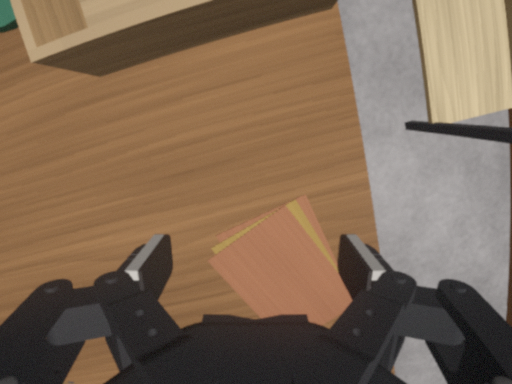

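All seven keys are needed in every row. The picture shows only the bench, a book at about (285,260) and the pads at (150,260) and (360,260); the arm hasn't moved.

>>> step_arm(moves=[{"rx":0,"ry":0,"rz":10.4,"dx":0,"dy":0,"dz":0,"gripper":1},{"rx":0,"ry":0,"rz":10.4,"dx":0,"dy":0,"dz":0,"gripper":1},{"rx":0,"ry":0,"rz":10.4,"dx":0,"dy":0,"dz":0,"gripper":1},{"rx":0,"ry":0,"rz":10.4,"dx":0,"dy":0,"dz":0,"gripper":1},{"rx":0,"ry":0,"rz":10.4,"dx":0,"dy":0,"dz":0,"gripper":1},{"rx":0,"ry":0,"rz":10.4,"dx":0,"dy":0,"dz":0,"gripper":1},{"rx":0,"ry":0,"rz":10.4,"dx":0,"dy":0,"dz":0,"gripper":1},{"rx":0,"ry":0,"rz":10.4,"dx":0,"dy":0,"dz":0,"gripper":1},{"rx":0,"ry":0,"rz":10,"dx":0,"dy":0,"dz":0,"gripper":1}])

```text
clock: 1.32
tcp_pos: [0.172, 0.6526, 0.2531]
orientation: [2.546, 1.84, -0.001]
contact_force: [-0.6, 0.2, -0.2]
grip_width: 0.0856
gripper_force: 0.0
```

>>> step_arm(moves=[{"rx":0,"ry":0,"rz":0,"dx":-20,"dy":20,"dz":0,"gripper":1},{"rx":0,"ry":0,"rz":0,"dx":-32,"dy":33,"dz":0,"gripper":1},{"rx":0,"ry":0,"rz":0,"dx":-32,"dy":33,"dz":0,"gripper":1},{"rx":0,"ry":0,"rz":0,"dx":-32,"dy":33,"dz":0,"gripper":1},{"rx":0,"ry":0,"rz":0,"dx":-32,"dy":33,"dz":0,"gripper":1},{"rx":0,"ry":0,"rz":0,"dx":-32,"dy":33,"dz":0,"gripper":1},{"rx":0,"ry":0,"rz":0,"dx":-32,"dy":33,"dz":0,"gripper":1},{"rx":0,"ry":0,"rz":0,"dx":-32,"dy":33,"dz":0,"gripper":1},{"rx":0,"ry":0,"rz":0,"dx":-32,"dy":33,"dz":0,"gripper":1},{"rx":0,"ry":0,"rz":0,"dx":-32,"dy":33,"dz":0,"gripper":1},{"rx":0,"ry":0,"rz":0,"dx":-32,"dy":33,"dz":0,"gripper":1},{"rx":0,"ry":0,"rz":0,"dx":-32,"dy":33,"dz":0,"gripper":1},{"rx":0,"ry":0,"rz":0,"dx":-20,"dy":20,"dz":0,"gripper":1},{"rx":0,"ry":0,"rz":0,"dx":0,"dy":0,"dz":0,"gripper":1}])

```text
clock: 3.08
tcp_pos: [0.4352, 0.1534, 0.2534]
orientation: [2.545, 1.841, 0.0]
contact_force: [-0.1, 1.0, -0.4]
grip_width: 0.0854
gripper_force: 0.0
```

```bash
python3 - <<'E'
from h import *
to([.434,.155,.25],-18)
print(r.get_obs()["joints"].round(2))
im=r.grab_frame("wrist"); cv2.imwrite("pics/w2.png",im)
c=cam("wrist"); np.savez("pics/w2.npz",*c)
print(proj(c,[[.434,.155,.123],[.4615,.24,.12],[.489,.325,.065]]).round())
E
```

```text
tcp [0.4352 0.1534 0.2534] tool z [ 3.e-04 -1.e-04 -1.e+00] y az -18.23 shift mm [ 1.2 -1.6  3.4] rz -0.23 t 3.08 grip 0.0854 F [-0.1  1.  -0.4]
[-1.09  0.13  0.68  2.08 -0.1   0.97 -0.68]
[[255. 190.]
 [255.  88.]
 [255.  -1.]]
```

View pics/w2.png

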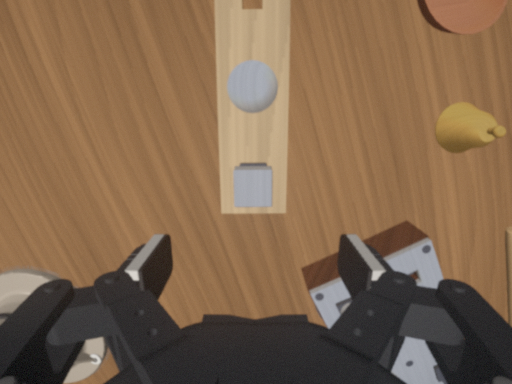

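The view shows the flat head at about (253,187), the round head at (252,86) and the empty hole at the top edge, matching the prediction. Next I measure both heads.

```bash
python3 - <<'E'
from h import *
z=np.load("pics/w2.npz"); c=[z[k] for k in z.files]; im=cv2.imread("pics/w2.png"); hsv=cv2.cvtColor(im,cv2.COLOR_BGR2HSV)
g=((hsv[...,1]<60)&(hsv[...,2]>125)).astype(np.uint8)*255
for n,(x0,y0,x1,y1),h in (("flat",(228,165,278,212),.123),("round",(222,56,284,116),.119)):
    q=np.zeros_like(g);q[y0:y1,x0:x1]=g[y0:y1,x0:x1]
    k=max(cv2.findContours(q,0,1)[0],key=cv2.contourArea); P=onz(c,k.reshape(-1,2),h)[:,:2]*1000
    print(n,cv2.boundingRect(k),cv2.minAreaRect(P.astype(np.float32)),cv2.minEnclosingCircle(P.astype(np.float32)))
# rack edges in this view, z .065
w=((hsv[...,1]<130)&(hsv[...,2]>150)).astype(np.uint8)
for row in (40,120,150,205):
    xs=np.where(w[row,200:310])[0]+200; P=onz(c,[(xs[0],row),(xs[-1],row)],.065); print(row,xs[0],xs[-1],P.round(4).tolist())
E
```

```text
flat (233, 165, 40, 43) ((432.8060607910156, 158.56129455566406), (39.98095703125, 36.42695999145508), 71.99263000488281) ((432.5538635253906, 158.00186157226562), 25.30181312561035)
round (226, 59, 52, 54) ((459.6856994628906, 242.4271697998047), (43.536495208740234, 43.8850212097168), 45.82352828979492) ((459.5188293457031, 242.35801696777344), 22.17820167541504)
40 208 306 [[0.4325, 0.3038, 0.065], [0.5267, 0.2731, 0.065]]
120 200 309 [[0.397, 0.2316, 0.065], [0.508, 0.1955, 0.065]]
150 202 309 [[0.3877, 0.2008, 0.065], [0.4995, 0.1644, 0.065]]
205 208 309 [[0.3716, 0.1391, 0.065], [0.4828, 0.1029, 0.065]]
```

>>> step_arm(moves=[{"rx":0,"ry":0,"rz":0,"dx":1.5,"dy":-2.5,"dz":15,"gripper":1},{"rx":0,"ry":0,"rz":0,"dx":0,"dy":0,"dz":30,"gripper":1},{"rx":0,"ry":0,"rz":0,"dx":0,"dy":0,"dz":30,"gripper":1},{"rx":0,"ry":0,"rz":0,"dx":0,"dy":0,"dz":30,"gripper":1},{"rx":0,"ry":0,"rz":0,"dx":0,"dy":0,"dz":25,"gripper":1},{"rx":0,"ry":0,"rz":0,"dx":0,"dy":0,"dz":11,"gripper":1},{"rx":0,"ry":0,"rz":0,"dx":0,"dy":0,"dz":0,"gripper":-1},{"rx":0,"ry":0,"rz":0,"dx":0,"dy":0,"dz":0,"gripper":-1},{"rx":0,"ry":0,"rz":0,"dx":0,"dy":0,"dz":0,"gripper":-1},{"rx":0,"ry":0,"rz":0,"dx":0,"dy":0,"dz":0,"gripper":-1},{"rx":0,"ry":0,"rz":0,"dx":0,"dy":0,"dz":0,"gripper":-1},{"rx":0,"ry":0,"rz":0,"dx":0,"dy":0,"dz":0,"gripper":-1}], grip_force=70)

```text
clock: 4.62
tcp_pos: [0.4335, 0.1581, 0.1133]
orientation: [-2.541, -1.847, -0.004]
contact_force: [0.5, 0.2, 6.5]
grip_width: 0.0349
gripper_force: 69.6
```

>>> step_arm(moves=[{"rx":0,"ry":0,"rz":0,"dx":0,"dy":0,"dz":-8,"gripper":-1},{"rx":0,"ry":0,"rz":0,"dx":0,"dy":0,"dz":-15,"gripper":-1},{"rx":0,"ry":0,"rz":0,"dx":0,"dy":0,"dz":-20,"gripper":-1},{"rx":0,"ry":0,"rz":0,"dx":0,"dy":0,"dz":-25,"gripper":-1},{"rx":0,"ry":0,"rz":0,"dx":0,"dy":0,"dz":-25,"gripper":-1},{"rx":0,"ry":0,"rz":0,"dx":0,"dy":0,"dz":-25,"gripper":-1},{"rx":0,"ry":0,"rz":0,"dx":0,"dy":0,"dz":-12,"gripper":-1},{"rx":0,"ry":0,"rz":0,"dx":0,"dy":0,"dz":0,"gripper":-1}])

```text
clock: 5.62
tcp_pos: [0.4327, 0.1578, 0.2429]
orientation: [-2.54, -1.847, -0.002]
contact_force: [0.4, 0.1, -4.7]
grip_width: 0.0349
gripper_force: 70.5
```

```bash
python3 - <<'E'
from h import *
to([.601,-.131,.243],8.57)
im=r.grab_frame("wrist"); cv2.imwrite("pics/w3.png",im[100:384,130:400]); 
im=r.grab_frame("scene"); cv2.imwrite("pics/s3.png",im[40:200,150:350])
cv2.imwrite("pics/c3.png",np.hstack([cv2.resize(im[30:190,170:330],(400,400)),cv2.resize(cv2.imread("pics/w3.png"),(400,400))]))
E
```

```text
tcp [0.4327 0.1578 0.2429] tool z [ 9.0e-04  1.3e-03 -1.0e+00] y az -17.96 shift mm [-222.9  249.2   -0.3] rz -26.53 t 5.62 grip 0.0349 F [ 0.4  0.1 -4.7]
```

View pics/c3.png

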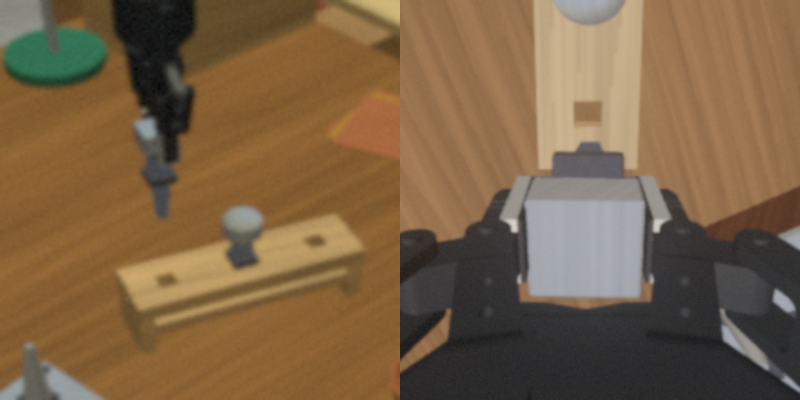

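The stake is held clear of the rack and the hole is empty. In the close-up, the top face spans (525–642,199–296) of the crop and the tip end is at about (590,143). I check the tilt from those edges.

```bash
python3 - <<'E'
from h import *
c=cam("wrist"); o,q,R=st()
im=cv2.imread("pics/w3.png"); g=cv2.cvtColor(im,6)
for x in (128,120,136): print(x,g[30:70,x].tolist(), )
print(g[60:80:2,88].tolist())
for n,u,v,h,x in (("top back",583,296,58,-18),("topfront",583,199,58,18),("headlow",583,178,38,18),("shoulder",588,152,0,15),("tip",590,143,-45,5)):
    px=[130+(u-400)*.675,100+v*.71]
    z=q[2]-.0483+h/1000
    P=onz(c,[px],z)[0]; d=R.T@(P-q)*1000; print(n,np.round(px),d.round(1),"minus nominal x:",(d[0]-x).round(1))
E
```

```text
128 [178, 178, 177, 176, 177, 177, 176, 178, 176, 176, 177, 177, 176, 176, 178, 177, 177, 178, 176, 177, 176, 177, 178, 178, 177, 176, 177, 178, 176, 177, 177, 178, 178, 178, 177, 177, 176, 177, 179, 178]
120 [170, 169, 170, 171, 170, 168, 170, 168, 170, 168, 169, 168, 170, 170, 170, 169, 170, 169, 170, 169, 173, 174, 175, 178, 178, 177, 178, 177, 179, 176, 176, 177, 179, 177, 179, 176, 178, 177, 179, 177]
136 [167, 168, 168, 167, 167, 169, 168, 168, 169, 166, 168, 167, 167, 167, 168, 168, 167, 167, 168, 165, 166, 167, 167, 166, 165, 167, 164, 165, 164, 165, 165, 166, 165, 164, 164, 166, 163, 162, 164, 164]
[125, 128, 130, 128, 129, 128, 126, 123, 121, 118]
top back [254. 310.] [-20.4  -1.1  -9.7] minus nominal x: -2.4
topfront [254. 241.] [15.2 -1.1 -9.7] minus nominal x: -2.8
headlow [254. 226.] [13.7 -1.2 10.3] minus nominal x: -4.3
shoulder [257. 208.] [10.3  0.8 48.3] minus nominal x: -4.7
tip [258. 202.] [ 0.1  2.1 93.3] minus nominal x: -4.9
```

>>> step_arm(moves=[{"rx":0,"ry":0,"rz":0,"dx":-8,"dy":9,"dz":0,"gripper":-1},{"rx":0,"ry":0,"rz":0,"dx":-18,"dy":20,"dz":0,"gripper":-1},{"rx":0,"ry":0,"rz":0,"dx":-26,"dy":30,"dz":0,"gripper":-1},{"rx":0,"ry":0,"rz":0,"dx":-29,"dy":33,"dz":0,"gripper":-1},{"rx":0,"ry":0,"rz":0,"dx":-29,"dy":33,"dz":0,"gripper":-1},{"rx":0,"ry":0,"rz":0,"dx":-29,"dy":33,"dz":0,"gripper":-1},{"rx":0,"ry":0,"rz":0,"dx":-29,"dy":33,"dz":0,"gripper":-1},{"rx":0,"ry":0,"rz":0,"dx":-26,"dy":29,"dz":0,"gripper":-1},{"rx":0,"ry":0,"rz":0,"dx":-18,"dy":20,"dz":0,"gripper":-1},{"rx":0,"ry":0,"rz":0,"dx":-8,"dy":9,"dz":0,"gripper":-1},{"rx":0,"ry":0,"rz":-6,"dx":0,"dy":0,"dz":0,"gripper":-1},{"rx":0,"ry":0,"rz":-8,"dx":0,"dy":0,"dz":0,"gripper":-1},{"rx":0,"ry":0,"rz":-8,"dx":0,"dy":0,"dz":0,"gripper":-1},{"rx":0,"ry":0,"rz":-4.5,"dx":0,"dy":0,"dz":0,"gripper":-1},{"rx":0,"ry":0,"rz":0,"dx":0,"dy":0,"dz":20,"gripper":-1},{"rx":0,"ry":0,"rz":0,"dx":0,"dy":0,"dz":20,"gripper":-1},{"rx":0,"ry":0,"rz":0,"dx":0,"dy":0,"dz":0,"gripper":-1}])

```text
clock: 7.85
tcp_pos: [0.5997, -0.1277, 0.1992]
orientation: [-2.048, -2.376, 0.005]
contact_force: [-0.1, -0.1, -3.6]
grip_width: 0.035
gripper_force: 70.5
```

```bash
python3 - <<'E'
from h import *
to([.601,-.131,.2],8.57)
im=r.grab_frame("wrist"); c=cam("wrist"); np.savez("pics/w4.npz",*c); cv2.imwrite("pics/w4f.png",im); cv2.imwrite("pics/w4.png",cv2.resize(im[60:340,110:480],None,fx=2,fy=2))
E
```

```text
tcp [ 0.5997 -0.1277  0.1992] tool z [-5.7e-03  4.0e-04 -1.0e+00] y az 8.5 shift mm [-3.5  0.8 -0.8] rz -0.07 t 7.85 grip 0.035 F [-0.1 -0.1 -3.6]
```

View pics/w4.png

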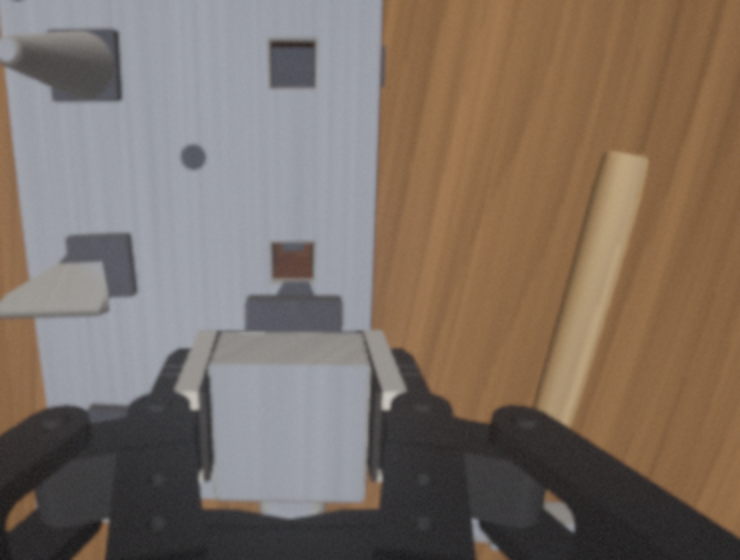

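The socket-3 mouth is at about (272–314, from row 242) in the crop, its lower part hidden by the tip at about (297,283). Socket 1 is at (269–316,39–88). Now to numbers.

```bash
python3 - <<'E'
from h import *
z=np.load("pics/w4.npz"); c=[z[k] for k in z.files]; o,q,R=st()
im=cv2.imread("pics/w4f.png"); g=cv2.cvtColor(im,6)
print(g[196:206,246:272]); 
px=lambda u,v:[110+u/2,60+v/2]
def tool(P): return ((P-q)@R*1000).round(1)
a=onz(c,[px(269,39),px(316,39),px(316,88),px(269,88)],.063); print("s1",a.mean(0).round(4),tool(a))
b=onz(c,[px(272,242),px(314,242)],.063); print("s3 back edge",b.round(4),tool(b)," centre x should be edge-10")
t=onz(c,[px(280,283),px(313,283)],q[2]-.0933); print("tip front edge",tool(t))
s=onz(c,[px(247,297),px(341,297)],q[2]-.0483+.0); print("shoulder",tool(s))
E
```

```text
[[101  81  75  77  74  78  78  77  80  78  78  76  75  76  79  77  76  75
   73  82 105 142 157 160 161 160]
 [100  78  76  77  77  78  76  82  76  79  77  78  76  78  76  73  76  77
   78  80 106 141 154 160 161 158]
 [110  90  89  89  91  92  90  89  89  87  89  89  86  89  89  90  88  87
   87  93 114 144 154 160 160 160]
 [126 117 117 115 118 115 115 114 114 113 113 111 109 110 110 112 110 112
  112 118 129 147 156 159 161 159]
 [137 135 135 136 134 127 117 113 111 113 113 112 113 113 112 111 111 113
  122 133 142 153 158 160 161 159]
 [148 146 146 144 138 120 103 100  99  97  98  99 100 100  97  97  98  98
  112 136 146 154 156 159 159 161]
 [155 157 156 150 135 108  95  90  90  89  92  91  93  89  90  89  91  91
  100 127 146 156 158 161 159 160]
 [160 160 159 149 122  99  92  88  91  90  91  88  92  87  88  88  88  87
   95 120 147 154 157 160 160 159]
 [161 161 153 133 105  93  89  87  88  91  86  89  92  90  91  88  90  87
   91 110 140 150 158 160 160 159]
 [160 160 145 116  95  89  90  88  89  90  88  88  89  91  89  88  89  89
   86  99 126 148 156 159 158 159]]
s1 [ 0.5882 -0.0423  0.063 ] [[ 97.   -9.3 137.7]
 [ 97.   11.1 137.6]
 [ 76.4  11.3 137.6]
 [ 76.4  -9.4 137.7]]
s3 back edge [[ 0.5907 -0.123   0.063 ]
 [ 0.6103 -0.12    0.063 ]] [[  6.5  -8.6 137.6]
 [  6.5  11.2 137.6]]  centre x should be edge-10
tip front edge [[ 0.4 -4.  93.3]
 [ 0.4  9.1 93.3]]
shoulder [[ 10.1 -13.7  48.3]
 [ 10.2  16.1  48.3]]
```

>>> step_arm(moves=[{"rx":0,"ry":0,"rz":0,"dx":1,"dy":-0.4,"dz":10,"gripper":-1},{"rx":0,"ry":0,"rz":0,"dx":0,"dy":0,"dz":12,"gripper":-1},{"rx":0,"ry":0,"rz":0,"dx":0,"dy":0,"dz":12,"gripper":-1},{"rx":0,"ry":0,"rz":0,"dx":0,"dy":0,"dz":10,"gripper":-1},{"rx":0,"ry":0,"rz":0,"dx":0,"dy":0,"dz":8,"gripper":-1},{"rx":0,"ry":0,"rz":0,"dx":0,"dy":0,"dz":6,"gripper":-1},{"rx":0,"ry":0,"rz":0,"dx":0,"dy":0,"dz":6,"gripper":-1},{"rx":0,"ry":0,"rz":0,"dx":0,"dy":0,"dz":6,"gripper":-1},{"rx":0,"ry":0,"rz":0,"dx":0,"dy":0,"dz":0,"gripper":-1}])

```text
clock: 9.02
tcp_pos: [0.6007, -0.1274, 0.1318]
orientation: [-2.05, -2.38, 0.001]
contact_force: [0.8, 0.2, -3.2]
grip_width: 0.0352
gripper_force: 70.7
```

```bash
python3 - <<'E'
from h import *
to([.601,-.131,.1113],8.57)
E
```

```text
tcp [ 0.6007 -0.1274  0.1318] tool z [-8.e-04  1.e-04 -1.e+00] y az 8.53 shift mm [-3.6 -0.2 20.5] rz -0.04 t 9.03 grip 0.0352 F [ 0.8  0.2 -3.2]
```

>>> step_arm(moves=[{"rx":0,"ry":0,"rz":0,"dx":0,"dy":0,"dz":4,"gripper":-1},{"rx":0,"ry":0,"rz":0,"dx":0,"dy":0,"dz":4,"gripper":-1},{"rx":0,"ry":0,"rz":0,"dx":0,"dy":0,"dz":4,"gripper":-1},{"rx":0,"ry":0,"rz":0,"dx":0,"dy":0,"dz":4,"gripper":-1},{"rx":0,"ry":0,"rz":0,"dx":0,"dy":0,"dz":0,"gripper":-1},{"rx":0,"ry":0,"rz":0,"dx":0,"dy":0,"dz":0,"gripper":-1}], grip_force=40)

```text
clock: 9.78
tcp_pos: [0.6002, -0.1275, 0.1158]
orientation: [-2.049, -2.379, 0.002]
contact_force: [-3.7, -0.9, -5.5]
grip_width: 0.0348
gripper_force: 70.3
```

>>> step_arm(moves=[{"rx":0,"ry":0,"rz":0,"dx":0,"dy":-0.4,"dz":1.5,"gripper":-1},{"rx":0,"ry":0,"rz":0,"dx":0,"dy":0,"dz":1.5,"gripper":-1},{"rx":0,"ry":0,"rz":0,"dx":0,"dy":0,"dz":1,"gripper":-1},{"rx":0,"ry":0,"rz":0,"dx":0,"dy":0,"dz":0.8,"gripper":-1},{"rx":0,"ry":0,"rz":0,"dx":0,"dy":0,"dz":0,"gripper":-1},{"rx":0,"ry":0,"rz":0,"dx":0,"dy":0,"dz":0,"gripper":-1}])

```text
clock: 10.52
tcp_pos: [0.6, -0.1278, 0.1117]
orientation: [-2.05, -2.38, 0.001]
contact_force: [-5.3, -0.5, -0.9]
grip_width: 0.0352
gripper_force: 70.8
```

>>> step_arm(moves=[{"rx":0,"ry":0,"rz":0,"dx":0,"dy":-0.4,"dz":0.5,"gripper":-1},{"rx":0,"ry":0,"rz":0,"dx":0,"dy":0,"dz":0.5,"gripper":-1},{"rx":0,"ry":0,"rz":0,"dx":0,"dy":0,"dz":0,"gripper":-1},{"rx":0,"ry":0,"rz":0,"dx":0,"dy":0,"dz":0,"gripper":-1}])

```text
clock: 11.02
tcp_pos: [0.6, -0.1278, 0.1114]
orientation: [-2.05, -2.38, -0.0]
contact_force: [-7.7, -0.4, 4.1]
grip_width: 0.035
gripper_force: 71.4
```

>>> step_arm(moves=[{"rx":0,"ry":0,"rz":0,"dx":0,"dy":0,"dz":0,"gripper":0.2},{"rx":0,"ry":0,"rz":0,"dx":0,"dy":0,"dz":0,"gripper":0.4},{"rx":0,"ry":0,"rz":0,"dx":0,"dy":0,"dz":0,"gripper":0.4},{"rx":0,"ry":0,"rz":0,"dx":0,"dy":0,"dz":0,"gripper":0.4},{"rx":0,"ry":0,"rz":0,"dx":0,"dy":0,"dz":-10,"gripper":0.4},{"rx":0,"ry":0,"rz":0,"dx":0,"dy":0,"dz":-20,"gripper":0.4},{"rx":0,"ry":0,"rz":0,"dx":0,"dy":0,"dz":-30,"gripper":0.4},{"rx":0,"ry":0,"rz":0,"dx":0,"dy":0,"dz":-40,"gripper":1},{"rx":0,"ry":0,"rz":0,"dx":0,"dy":0,"dz":-40,"gripper":1},{"rx":0,"ry":0,"rz":0,"dx":0,"dy":0,"dz":0,"gripper":1}])

```text
clock: 12.28
tcp_pos: [0.6022, -0.1286, 0.2555]
orientation: [2.047, 2.375, 0.008]
contact_force: [0.7, 0.1, 0.2]
grip_width: 0.085
gripper_force: 0.0
```

```bash
python3 - <<'E'
from h import *
to([.4605,.241,.24],-18)
im=r.grab_frame("wrist"); c=cam("wrist"); np.savez("pics/w5.npz",*c); cv2.imwrite("pics/w5f.png",im)
s=r.grab_frame("scene"); cv2.imwrite("pics/c5.png",np.hstack([cv2.resize(s[160:290,95:245],(400,347)),cv2.resize(im[0:347,110:480],(370,347))]))
E
```

```text
tcp [ 0.6022 -0.1286  0.2555] tool z [ 8.1e-03 -4.0e-04 -1.0e+00] y az 8.5 shift mm [386.6 -85.7  14.2] rz 26.5 t 12.28 grip 0.085 F [0.7 0.1 0.2]
```

View pics/c5.png

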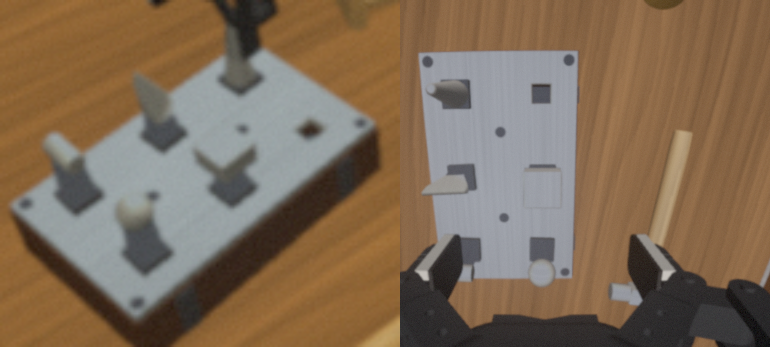

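The flat stake stands home in socket 3, shoulder on the plate, and socket 1 is empty at (540,92) in the right half. The neighbouring stakes are untouched. On to the round stake.

>>> step_arm(moves=[{"rx":0,"ry":0,"rz":0,"dx":16,"dy":-4,"dz":0,"gripper":1},{"rx":0,"ry":0,"rz":0,"dx":36,"dy":-8,"dz":0,"gripper":1},{"rx":0,"ry":0,"rz":0,"dx":42,"dy":-9,"dz":0,"gripper":1},{"rx":0,"ry":0,"rz":0,"dx":42,"dy":-9,"dz":0,"gripper":1},{"rx":0,"ry":0,"rz":0,"dx":42,"dy":-9,"dz":0,"gripper":1},{"rx":0,"ry":0,"rz":0,"dx":42,"dy":-9,"dz":0,"gripper":1},{"rx":0,"ry":0,"rz":0,"dx":42,"dy":-9,"dz":0,"gripper":1},{"rx":0,"ry":0,"rz":0,"dx":42,"dy":-9,"dz":0,"gripper":1},{"rx":0,"ry":0,"rz":0,"dx":42,"dy":-10,"dz":0,"gripper":1},{"rx":0,"ry":0,"rz":0,"dx":28,"dy":-7,"dz":0,"gripper":1},{"rx":0,"ry":0,"rz":0,"dx":12,"dy":-3,"dz":0,"gripper":1},{"rx":0,"ry":0,"rz":9,"dx":0,"dy":0,"dz":0,"gripper":1},{"rx":0,"ry":0,"rz":9,"dx":0,"dy":0,"dz":0,"gripper":1},{"rx":0,"ry":0,"rz":8.5,"dx":0,"dy":0,"dz":0,"gripper":1},{"rx":0,"ry":0,"rz":0,"dx":0,"dy":0,"dz":0,"gripper":1},{"rx":0,"ry":0,"rz":0,"dx":0,"dy":0,"dz":0,"gripper":1}])

```text
clock: 14.38
tcp_pos: [0.4578, 0.241, 0.2503]
orientation: [2.539, 1.85, -0.001]
contact_force: [0.1, 0.2, 0.8]
grip_width: 0.0855
gripper_force: 0.0
```

```bash
python3 - <<'E'
from h import *
to([.460,.2405,.24],-18)
im=r.grab_frame("wrist"); c=cam("wrist"); cv2.imwrite("pics/w6f.png",im)
hsv=cv2.cvtColor(im,cv2.COLOR_BGR2HSV); o,q,R=st()
p=proj(c,[.460,.2405,.119])[0]; print(p)
g=((hsv[...,1]<60)&(hsv[...,2]>125)).astype(np.uint8)*255
m=np.zeros_like(g); cv2.circle(m,tuple(int(v) for v in p),45,255,-1); g&=m
k=max(cv2.findContours(g,0,1)[0],key=cv2.contourArea)
P=onz(c,k.reshape(-1,2),.119).astype(np.float32); print(cv2.boundingRect(k),cv2.minEnclosingCircle(P[:,:2]*1000))
E
```

```text
tcp [0.4578 0.241  0.2503] tool z [-4.e-04 -5.e-04 -1.e+00] y az -17.84 shift mm [ 0.2  2.3 10.3] rz 0.16 t 14.38 grip 0.0855 F [0.1 0.2 0.8]
[257.94548568 188.91084795]
(235, 163, 48, 49) ((461.3093566894531, 241.87326049804688), 23.499479293823242)
```

>>> step_arm(moves=[{"rx":0,"ry":0,"rz":0,"dx":0.5,"dy":3,"dz":15,"gripper":1},{"rx":0,"ry":0,"rz":0,"dx":0,"dy":0,"dz":30,"gripper":1},{"rx":0,"ry":0,"rz":0,"dx":0,"dy":0,"dz":30,"gripper":1},{"rx":0,"ry":0,"rz":0,"dx":0,"dy":0,"dz":30,"gripper":1},{"rx":0,"ry":0,"rz":0,"dx":0,"dy":0,"dz":24,"gripper":1},{"rx":0,"ry":0,"rz":0,"dx":0,"dy":0,"dz":10,"gripper":1},{"rx":0,"ry":0,"rz":0,"dx":0,"dy":0,"dz":0,"gripper":1}], grip_force=90)

```text
clock: 15.3
tcp_pos: [0.4608, 0.2405, 0.1109]
orientation: [2.541, 1.847, -0.002]
contact_force: [-0.4, -1.0, 0.2]
grip_width: 0.0851
gripper_force: 0.0
```

```bash
python3 - <<'E'
from h import *
to([.4607,.2405,.111],-18)
im=r.grab_frame("wrist"); c=cam("wrist"); cv2.imwrite("pics/w7f.png",im)
cv2.imwrite("pics/w7.png",cv2.resize(im[90:330,120:390],None,fx=2.2,fy=2.2))
E
```

```text
tcp [0.4608 0.2405 0.1109] tool z [-0.001  -0.0011 -1.    ] y az -17.98 shift mm [ 0.  -0.1 -0.1] rz 0.02 t 15.3 grip 0.0851 F [-0.4 -1.   0.2]
```

View pics/w7.png

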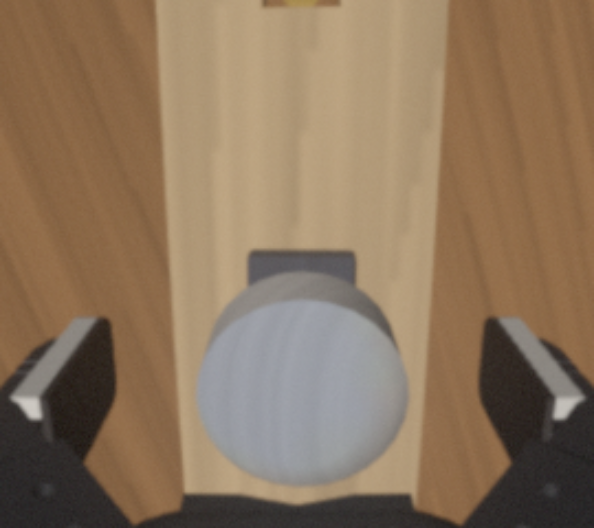

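The round head is centred between the open pads at (302,390), and the shoulder's front edge is visible at row 251, columns 248–355. I fit that edge for yaw, then close.

```bash
cat >> h.py <<'E'
def edge(im,c0,c1,r0,r1,z,thr):
    "sub-pixel row of bright->dark transition per column; returns fit in tool frame at height z"
    g=cv2.GaussianBlur(cv2.cvtColor(im,6),(3,3),0).astype(float); px=[]
    for u in range(c0,c1):
        col=g[r0:r1,u]
        i=np.argmax(col<thr)
        if i>0: px.append((u,r0+i-1+(col[i-1]-thr)/(col[i-1]-col[i])))
    c=cam("wrist"); o,q,R=st(); T=(onz(c,px,z)-q)@R*1000
    a,b=np.polyfit(T[:,1],T[:,0],1); res=np.std(T[:,0]-a*T[:,1]-b)
    return dict(slope_deg=np.degrees(np.arctan(a)).round(2),x_mid=T[:,0].mean().round(2),y_ext=(T[:,1].min().round(1),T[:,1].max().round(1)),res=res.round(2))
E
python3 - <<'E'
from h import *
im=cv2.imread("pics/w7f.png"); g=cv2.cvtColor(im,6)
print(g[198:212,250].tolist(), g[206,225:290].tolist())
print(edge(im,237,278,190,216,.065,125),edge(im,237,278,190,216,.073,125))
# bright hole edge near top as rack reference, rack sides
E
```

```text
[154, 153, 152, 153, 147, 121, 94, 83, 83, 91, 92, 90, 92, 90] [164, 164, 160, 162, 162, 162, 159, 137, 103, 89, 86, 87, 84, 85, 85, 86, 85, 86, 85, 85, 85, 85, 81, 86, 83, 83, 84, 84, 85, 84, 85, 87, 88, 86, 87, 85, 83, 85, 79, 83, 84, 84, 85, 85, 86, 84, 87, 82, 83, 85, 85, 84, 84, 82, 85, 90, 120, 145, 154, 159, 155, 158, 159, 156, 156]
{'slope_deg': np.float64(-0.4), 'x_mid': np.float64(14.09), 'y_ext': (np.float64(-11.7), np.float64(13.3)), 'res': np.float64(0.06)} {'slope_deg': np.float64(-0.4), 'x_mid': np.float64(16.7), 'y_ext': (np.float64(-11.1), np.float64(12.6)), 'res': np.float64(0.05)}
```

>>> step_arm(moves=[{"rx":0,"ry":0,"rz":0,"dx":0,"dy":0,"dz":0,"gripper":-1},{"rx":0,"ry":0,"rz":0,"dx":0,"dy":0,"dz":0,"gripper":-1},{"rx":0,"ry":0,"rz":0,"dx":0,"dy":0,"dz":0,"gripper":-1},{"rx":0,"ry":0,"rz":0,"dx":0,"dy":0,"dz":0,"gripper":-1},{"rx":0,"ry":0,"rz":0,"dx":0,"dy":0,"dz":0,"gripper":-1},{"rx":0,"ry":0,"rz":0,"dx":0,"dy":0,"dz":0,"gripper":-1}], grip_force=90)

```text
clock: 16.1
tcp_pos: [0.4615, 0.2413, 0.1126]
orientation: [-2.541, -1.847, -0.003]
contact_force: [-0.8, -0.3, 7.8]
grip_width: 0.0417
gripper_force: 89.8
```

```bash
python3 - <<'E'
from h import *
to([.4607,.2405,.25],-18)
im=r.grab_frame("wrist"); cv2.imwrite("pics/w8f.png",im)
print(edge(im,237,278,190,216,.065,125))
E
```

```text
tcp [0.4615 0.2413 0.1126] tool z [ 0.001   0.0014 -1.    ] y az -17.97 shift mm [  -0.8   -0.4 -137.4] rz 0.03 t 16.1 grip 0.0417 F [-0.8 -0.3  7.8]
{'slope_deg': np.float64(-0.66), 'x_mid': np.float64(12.99), 'y_ext': (np.float64(-11.7), np.float64(13.4)), 'res': np.float64(0.09)}
```

>>> step_arm(moves=[{"rx":0,"ry":0,"rz":0,"dx":0,"dy":0,"dz":-8,"gripper":-1},{"rx":0,"ry":0,"rz":0,"dx":0,"dy":0,"dz":-15,"gripper":-1},{"rx":0,"ry":0,"rz":0,"dx":0,"dy":0,"dz":-20,"gripper":-1},{"rx":0,"ry":0,"rz":0,"dx":0,"dy":0,"dz":-25,"gripper":-1},{"rx":0,"ry":0,"rz":0,"dx":0,"dy":0,"dz":-25,"gripper":-1},{"rx":0,"ry":0,"rz":0,"dx":0,"dy":0,"dz":-20,"gripper":-1},{"rx":0,"ry":0,"rz":0,"dx":0,"dy":0,"dz":-10,"gripper":-1},{"rx":0,"ry":0,"rz":0,"dx":0,"dy":0,"dz":0,"gripper":-1}])

```text
clock: 17.15
tcp_pos: [0.461, 0.2411, 0.2351]
orientation: [-2.541, -1.847, -0.002]
contact_force: [-1.1, 0.4, -2.9]
grip_width: 0.0415
gripper_force: 91.4
```

```bash
python3 - <<'E'
from h import *
to([.588,-.042,.235],8.57); o,q,R=st()
im=r.grab_frame("wrist"); cv2.imwrite("pics/w9f.png",im)
g=cv2.cvtColor(im,6)
for row in range(196,214,2): print(row,g[row,228:290:2].tolist())
E
```

```text
tcp [0.461  0.2411 0.2351] tool z [ 8.0e-04  1.1e-03 -1.0e+00] y az -17.96 shift mm [-2.301e+02  2.081e+02 -1.000e-01] rz -26.53 t 17.15 grip 0.0415 F [-1.1  0.4 -2.9]
196 [167, 167, 168, 178, 180, 176, 175, 178, 179, 175, 171, 167, 172, 173, 176, 176, 168, 167, 170, 168, 167, 166, 167, 166, 168, 178, 176, 173, 172, 171, 171]
198 [167, 166, 167, 177, 180, 175, 173, 178, 179, 174, 168, 135, 125, 128, 131, 130, 126, 133, 165, 169, 166, 166, 168, 167, 169, 176, 177, 175, 173, 171, 171]
200 [168, 168, 168, 178, 180, 176, 174, 177, 180, 174, 149, 103, 97, 101, 97, 98, 98, 101, 152, 168, 167, 166, 169, 165, 167, 177, 176, 175, 174, 171, 170]
202 [167, 167, 167, 178, 179, 175, 174, 179, 178, 170, 120, 98, 98, 97, 99, 98, 98, 97, 121, 166, 166, 165, 165, 168, 173, 178, 178, 176, 175, 170, 172]
204 [169, 170, 158, 131, 127, 123, 124, 126, 128, 114, 88, 85, 91, 87, 89, 90, 89, 90, 91, 118, 124, 131, 135, 137, 141, 153, 173, 175, 173, 171, 172]
206 [168, 170, 129, 86, 91, 86, 88, 86, 87, 86, 88, 88, 85, 90, 86, 88, 85, 84, 82, 88, 87, 90, 89, 87, 90, 89, 155, 174, 172, 170, 171]
208 [169, 164, 112, 97, 96, 97, 97, 95, 92, 95, 96, 96, 95, 101, 100, 98, 92, 95, 97, 96, 96, 95, 97, 95, 96, 94, 131, 173, 174, 171, 170]
210 [168, 163, 108, 100, 98, 99, 96, 98, 97, 95, 99, 97, 98, 99, 102, 92, 94, 96, 95, 97, 95, 98, 97, 97, 100, 96, 129, 171, 173, 171, 171]
212 [168, 163, 110, 98, 96, 99, 99, 99, 97, 95, 97, 101, 102, 102, 100, 96, 97, 96, 96, 98, 96, 98, 99, 95, 97, 97, 128, 171, 173, 171, 170]
```

```bash
python3 - <<'E'
from h import *
o,q,R=st(); c=cam("wrist"); im=cv2.imread("pics/w9f.png")
print("shoulder",edge(im,236,278,199,212,q[2]-.0476,125))
print("tip",edge(im,252,262,192,204,q[2]-.0926,135))
print(((onz(c,[(249.0,199.5),(264.5,199.5)],q[2]-.0926)-q)@R*1000).round(1), ((onz(c,[(232,208),(280,208)],q[2]-.0476)-q)@R*1000).round(1))
E
```

```text
shoulder {'slope_deg': np.float64(-0.47), 'x_mid': np.float64(13.37), 'y_ext': (np.float64(-12.4), np.float64(13.4)), 'res': np.float64(0.78)}
tip {'slope_deg': np.float64(0.32), 'x_mid': np.float64(3.37), 'y_ext': (np.float64(-2.8), np.float64(4.3)), 'res': np.float64(0.04)}
[[ 2.  -5.2 92.6]
 [ 2.   7.1 92.6]] [[ 10.4 -14.9  47.6]
 [ 10.5  15.3  47.6]]
```

>>> step_arm(moves=[{"rx":0,"ry":0,"rz":0,"dx":-8,"dy":7,"dz":0,"gripper":-1},{"rx":0,"ry":0,"rz":0,"dx":-18,"dy":17,"dz":0,"gripper":-1},{"rx":0,"ry":0,"rz":0,"dx":-26,"dy":24,"dz":0,"gripper":-1},{"rx":0,"ry":0,"rz":0,"dx":-30,"dy":27,"dz":0,"gripper":-1},{"rx":0,"ry":0,"rz":0,"dx":-32,"dy":29,"dz":0,"gripper":-1},{"rx":0,"ry":0,"rz":0,"dx":-32,"dy":29,"dz":0,"gripper":-1},{"rx":0,"ry":0,"rz":0,"dx":-30,"dy":27,"dz":0,"gripper":-1},{"rx":0,"ry":0,"rz":0,"dx":-26,"dy":24,"dz":0,"gripper":-1},{"rx":0,"ry":0,"rz":0,"dx":-18,"dy":17,"dz":0,"gripper":-1},{"rx":0,"ry":0,"rz":0,"dx":-8,"dy":7,"dz":0,"gripper":-1},{"rx":0,"ry":0,"rz":-5,"dx":0,"dy":0,"dz":0,"gripper":-1},{"rx":0,"ry":0,"rz":-8,"dx":0,"dy":0,"dz":0,"gripper":-1},{"rx":0,"ry":0,"rz":-8,"dx":0,"dy":0,"dz":0,"gripper":-1},{"rx":0,"ry":0,"rz":-5.5,"dx":0,"dy":0,"dz":0,"gripper":-1},{"rx":0,"ry":0,"rz":0,"dx":0,"dy":0,"dz":18,"gripper":-1},{"rx":0,"ry":0,"rz":0,"dx":0,"dy":0,"dz":18,"gripper":-1},{"rx":0,"ry":0,"rz":0,"dx":0,"dy":0,"dz":9,"gripper":-1},{"rx":0,"ry":0,"rz":0,"dx":0,"dy":0,"dz":0,"gripper":-1},{"rx":0,"ry":0,"rz":0,"dx":0,"dy":0,"dz":0,"gripper":-1}])

```text
clock: 19.58
tcp_pos: [0.5887, -0.0402, 0.1898]
orientation: [2.05, 2.38, 0.0]
contact_force: [0.3, 0.2, -1.5]
grip_width: 0.0412
gripper_force: 91.5
```

```bash
python3 - <<'E'
from h import *
to([.588,-.042,.1756],8.57)
im=r.grab_frame("wrist"); cv2.imwrite("pics/w10f.png",im); cv2.imwrite("pics/w10.png",cv2.resize(im[150:270,190:330],None,fx=5,fy=5,interpolation=cv2.INTER_CUBIC))
E
```

```text
tcp [ 0.5887 -0.0402  0.1898] tool z [ 5.e-04 -1.e-04 -1.e+00] y az 8.51 shift mm [-1.6 -1.  14.2] rz -0.06 t 19.57 grip 0.0412 F [ 0.3  0.2 -1.5]
```

View pics/w10.png

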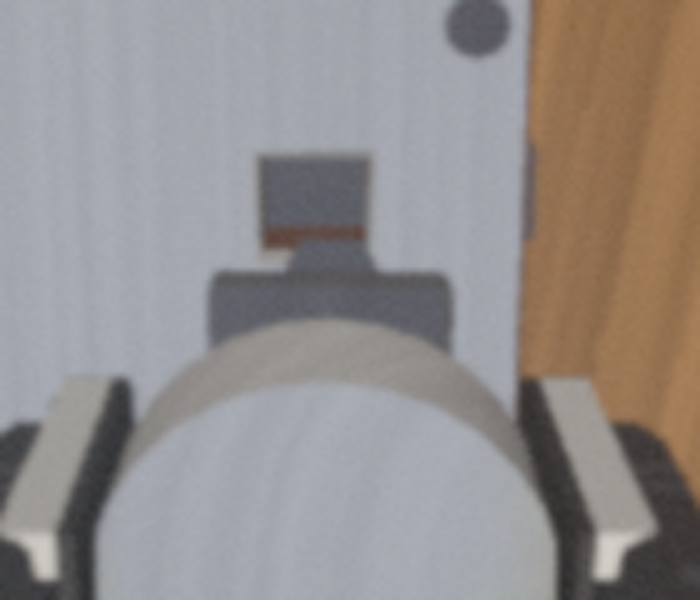

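The mouth spans (256–372, 153–252) in the crop, the tip's front edge is at about row 238, columns 298–366, and the shoulder edge is at row 272, columns 210–451.

```bash
python3 - <<'E'
from h import *
o,q,R=st(); c=cam("wrist")
f=lambda u,v,z:((onz(c,[(190+u/5-.4,150+v/5-.4)],z)-q)@R*1000).round(1)[0]
for n,u,v,z in (("mouth bl",256,153,.063),("mouth br",372,153,.063),("mouth fl",260,250,.063),("mouth fr",369,250,.063),("tip l",298,239,q[2]-.0926),("tip r",366,239,q[2]-.0926),("sh l",210,272,q[2]-.0476),("sh r",451,272,q[2]-.0476)): print(n,f(u,v,z))
im=cv2.imread("pics/w10f.png"); print("shoulder",edge(im,236,276,201,211,q[2]-.0476,105))
g=cv2.cvtColor(im,6)
for row in range(194,206): print(row,g[row,240:268].tolist())
E
```

```text
mouth bl [  9.8 -12.9 127. ]
mouth br [  9.8   8.1 127. ]
mouth fl [ -8.6 -12.4 127. ]
mouth fr [ -8.5   7.7 127. ]
tip l [ 4.  -4.6 92.6]
tip r [ 4.   6.1 92.6]
sh l [ 13.3 -14.7  47.6]
sh r [13.4 15.5 47.6]
shoulder {'slope_deg': np.float64(-0.04), 'x_mid': np.float64(13.06), 'y_ext': (np.float64(-12.0), np.float64(12.5)), 'res': np.float64(0.51)}
194 [163, 143, 104, 91, 95, 92, 95, 95, 93, 92, 92, 92, 92, 96, 94, 92, 94, 96, 93, 94, 95, 94, 102, 124, 149, 163, 170, 169]
195 [162, 141, 107, 85, 88, 86, 86, 87, 86, 88, 87, 85, 88, 89, 85, 85, 86, 88, 85, 88, 88, 83, 96, 124, 153, 165, 168, 169]
196 [163, 139, 103, 84, 79, 81, 77, 80, 78, 79, 80, 79, 82, 82, 82, 82, 81, 78, 81, 79, 82, 78, 90, 121, 151, 165, 169, 169]
197 [162, 144, 106, 83, 74, 76, 81, 76, 80, 82, 84, 84, 86, 86, 84, 83, 83, 84, 83, 85, 84, 78, 91, 123, 153, 163, 168, 168]
198 [164, 150, 114, 84, 80, 80, 81, 81, 79, 85, 89, 91, 92, 91, 95, 91, 92, 93, 91, 91, 91, 93, 98, 125, 154, 166, 167, 169]
199 [166, 154, 123, 101, 98, 101, 102, 98, 90, 92, 94, 95, 92, 96, 95, 97, 95, 95, 97, 96, 96, 96, 101, 125, 154, 165, 169, 169]
200 [166, 156, 140, 136, 136, 134, 137, 131, 114, 99, 96, 97, 96, 92, 97, 96, 100, 94, 96, 97, 96, 93, 100, 119, 150, 165, 169, 169]
201 [165, 158, 149, 149, 148, 151, 147, 134, 114, 98, 95, 95, 95, 98, 92, 97, 94, 98, 96, 94, 95, 97, 96, 106, 134, 159, 168, 169]
202 [165, 163, 157, 156, 156, 154, 148, 126, 105, 97, 96, 96, 96, 94, 94, 99, 95, 96, 97, 94, 93, 98, 95, 98, 119, 150, 163, 168]
203 [158, 157, 156, 155, 153, 149, 143, 119, 99, 93, 92, 92, 95, 93, 94, 91, 94, 93, 92, 92, 93, 94, 92, 93, 107, 135, 152, 158]
204 [119, 120, 119, 120, 120, 116, 114, 96, 88, 89, 86, 89, 88, 89, 87, 90, 87, 88, 90, 91, 90, 91, 89, 89, 89, 104, 120, 126]
205 [91, 95, 93, 93, 91, 88, 90, 86, 87, 88, 85, 86, 89, 84, 89, 89, 89, 90, 87, 89, 88, 87, 88, 87, 84, 89, 92, 94]
```

>>> step_arm(moves=[{"rx":0,"ry":0,"rz":0,"dx":0,"dy":-1.2,"dz":5,"gripper":-1},{"rx":0,"ry":0,"rz":0,"dx":0,"dy":-1.3,"dz":8,"gripper":-1},{"rx":0,"ry":0,"rz":0,"dx":0,"dy":0,"dz":6,"gripper":-1},{"rx":0,"ry":0,"rz":0,"dx":0,"dy":0,"dz":3,"gripper":-1},{"rx":0,"ry":0,"rz":0,"dx":0,"dy":0,"dz":0,"gripper":-1},{"rx":0,"ry":0,"rz":0,"dx":0,"dy":0,"dz":0,"gripper":-1}])

```text
clock: 20.38
tcp_pos: [0.5861, -0.0405, 0.1677]
orientation: [2.05, 2.38, 0.0]
contact_force: [-0.6, 0.4, -3.0]
grip_width: 0.0415
gripper_force: 91.5
```

```bash
python3 - <<'E'
from h import *
to([.588,-.042,.1656],8.57); o,q,R=st(); c=cam("wrist")
im=r.grab_frame("wrist"); cv2.imwrite("pics/w11f.png",im); g=cv2.cvtColor(im,6)
for row in range(176,208): print(row,g[row,236:270].tolist())
s=r.grab_frame("scene"); cs=cam("scene"); t=q+R@np.array([0,0,.0926]); p=proj(cs,[t,[.588,-.042,.063]]); print(p)
x,y=p[0].astype(int); x0=x-35;y0=y-60
cv2.imwrite("pics/s11f.png",s)
w=cv2.resize(im[160:260,190:320],(520,400),interpolation=2); z=cv2.resize(s[y0:y0+100,x0:x0+70],(280,400),interpolation=2)
cv2.imwrite("pics/c11.png",np.hstack([w,z])); print(x0,y0)
E
```

```text
tcp [ 0.5861 -0.0405  0.1677] tool z [ 3.e-04 -0.e+00 -1.e+00] y az 8.53 shift mm [-1.7  1.6  2.1] rz -0.04 t 20.38 grip 0.0415 F [-0.6  0.4 -3. ]
176 [167, 167, 166, 167, 167, 167, 165, 168, 165, 166, 165, 164, 166, 165, 167, 165, 168, 165, 163, 164, 164, 164, 164, 166, 164, 165, 165, 164, 164, 166, 164, 163, 166, 167]
177 [167, 166, 166, 167, 166, 167, 166, 167, 166, 165, 163, 164, 164, 164, 167, 166, 166, 165, 165, 166, 165, 166, 166, 166, 163, 164, 164, 165, 166, 163, 162, 162, 163, 166]
178 [168, 166, 166, 167, 166, 167, 167, 169, 168, 165, 163, 164, 165, 165, 166, 167, 167, 167, 166, 164, 163, 165, 166, 168, 164, 165, 166, 166, 166, 164, 164, 164, 166, 167]
179 [168, 165, 165, 166, 169, 166, 165, 167, 167, 165, 164, 165, 165, 166, 166, 166, 168, 166, 165, 165, 163, 167, 165, 167, 164, 164, 165, 166, 164, 164, 164, 164, 166, 166]
180 [168, 164, 165, 165, 168, 166, 167, 167, 166, 164, 165, 163, 165, 166, 166, 167, 167, 166, 164, 166, 165, 165, 165, 164, 164, 165, 165, 166, 166, 164, 164, 164, 166, 165]
181 [166, 167, 165, 166, 168, 167, 166, 167, 168, 165, 164, 164, 165, 166, 165
[... 3561 characters left out ...]
94, 93, 96, 94, 96, 95, 94, 93, 92, 84, 87, 120, 146, 156]
204 [119, 120, 117, 119, 120, 120, 116, 106, 91, 85, 87, 87, 86, 86, 88, 91, 88, 88, 89, 90, 89, 90, 89, 90, 90, 88, 89, 88, 88, 84, 88, 104, 117, 124]
205 [92, 93, 94, 92, 92, 94, 92, 88, 87, 88, 85, 88, 83, 86, 86, 86, 87, 87, 87, 87, 88, 88, 89, 84, 90, 91, 90, 84, 90, 85, 80, 89, 96, 95]
206 [90, 93, 89, 92, 90, 91, 91, 90, 89, 91, 88, 88, 87, 85, 89, 87, 86, 92, 91, 93, 91, 90, 91, 89, 85, 89, 87, 87, 87, 86, 87, 87, 87, 88]
207 [97, 95, 95, 95, 94, 94, 94, 95, 95, 96, 92, 93, 91, 95, 95, 94, 93, 93, 93, 96, 96, 94, 92, 92, 90, 91, 89, 92, 91, 90, 95, 93, 93, 95]
[[210.96778346 203.93349074]
 [211.37216225 208.16231308]]
175 143
```

View pics/c11.png

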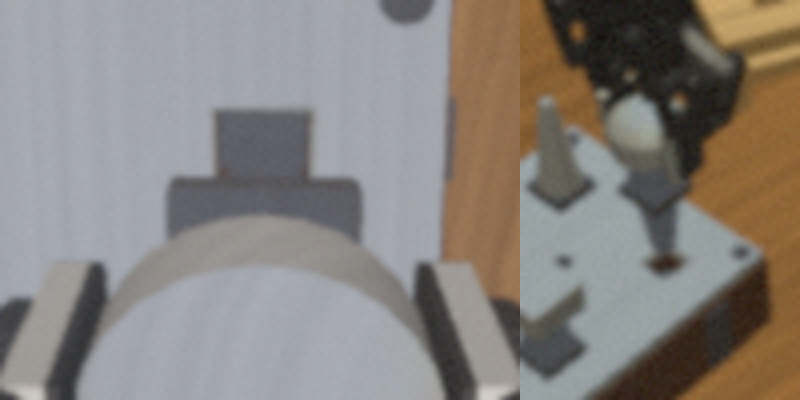

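The close-up shows the shank coming down over the mouth, with the mouth's far edge at image row 187.2 and columns 243.6–267.6. In the scene view the tip at about (662,252) sits just above the opening centred at about (666,263). Next I compare mouth and tip at this small gap.

```bash
python3 - <<'E'
from h import *
o,q,R=st(); c=cam("wrist")
f=lambda u,v,z:((onz(c,[(u,v)],z)-q)@R*1000).round(1)[0]
print("mouth back",f(243.6,187.2,.063),f(267.6,187.2,.063)); print("tip",f(248.7,198,q[2]-.0926),f(263,198,q[2]-.0926))
# scene check: dark mouth patch
s=cv2.imread("pics/s11f.png"); g=cv2.cvtColor(s,6); cs=cam("scene")
print(g[194:218,200:224])
T=q+R@np.array([[-6.3,5,92.6],[3.7,5,92.6],[-6.3,-5,92.6],[3.7,-5,92.6]]).T.__truediv__(1000).T[0] if 0 else None
cor=[q+R@(np.array(v)/1000) for v in ([-6.3,5.9,92.6],[3.7,5.9,92.6],[-6.3,-4.1,92.6],[3.7,-4.1,92.6])]
print("tip corners px",proj(cs,cor).round(1).tolist())
a=np.radians(8.57); C=np.array([.588,-.042,.063]); M=[C+np.array([np.cos(a)*i-np.sin(a)*j,np.sin(a)*i+np.cos(a)*j,0])*.01 for i,j in((1,1),(1,-1),(-1,-1),(-1,1))]
print("mouth px",proj(cs,M).round(1).tolist())
E
```

```text
mouth back [  9.1  -9.5 104.7] [  9.2  10.4 104.7]
tip [ 3.5 -5.  92.6] [ 3.5  6.3 92.6]
[[160 157 147 131 102  73  63  66  68  70  59  54  60  85 114 141 151 145
  134 128 117 110 109 112]
 [163 164 160 153 127  94  68  61  60  54  54  61  68  89 122 145 157 156
  150 140 130 119 113 107]
 [159 163 158 158 144 108  80  67  57  56  63  69  75  90 121 147 155 160
  161 154 145 132 122 111]
 [162 163 161 162 145 126  91  74  67  66  71  74  79  97 125 150 158 161
  159 157 153 150 141 124]
 [161 165 162 160 156 133 100  81  75  74  76  74  78  98 128 155 158 159
  157 157 156 154 151 146]
 [160 161 164 162 158 141 112  88  74  75  74  76  79  97 135 151 159 156
  161 158 156 160 157 153]
 [163 160 162 161 159 147 123  91  79  75  77  72  78  95 132 153 158 160
  160 158 158 160 158 156]
 [161 162 161 161 157 154 131 104  80  75  75  72  78  98 135 153 159 159
  157 157 158 156 156 156]
 [164 161 164 159 159 156 143 110  87  79  79  75  83 104 134 152 159 158
  158 157 158 157 156 155]
 [162 159 160 161 160 158 147 122  93  80  75  76  85 107 139 153 160 159
  157 158 158 160 156 158]
 
[... 867 characters left out ...]
5 160 159 161
  158 158 161 159 160 157]
 [160 157 160 161 160 157 156 155 155 154 149 154 156 157 159 160 161 163
  160 161 156 155 157 157]
 [159 157 158 159 155 157 157 156 157 158 160 159 158 159 160 161 161 159
  160 158 158 157 158 148]
 [157 159 158 158 154 156 158 159 161 159 156 158 159 159 158 160 157 159
  158 157 157 158 150 133]
 [157 155 154 157 158 158 157 157 160 160 161 160 158 158 160 162 159 160
  157 158 158 148 132 112]
 [155 156 156 158 156 162 159 157 160 157 159 163 161 161 157 158 159 160
  155 156 147 128 108  89]]
tip corners px [[210.8, 206.6], [213.9, 204.2], [207.8, 204.6], [210.9, 202.2]]
mouth px [[217.4, 207.8], [211.3, 212.7], [205.3, 208.5], [211.4, 203.8]]
```

>>> step_arm(moves=[{"rx":0,"ry":0,"rz":0,"dx":0.5,"dy":-0.5,"dz":1,"gripper":-1},{"rx":0,"ry":0,"rz":0,"dx":0,"dy":0,"dz":1,"gripper":-1},{"rx":0,"ry":0,"rz":0,"dx":0,"dy":0,"dz":0,"gripper":-1},{"rx":0,"ry":0,"rz":0,"dx":0,"dy":0,"dz":0,"gripper":-1},{"rx":0,"ry":0,"rz":0,"dx":0,"dy":0,"dz":0,"gripper":-1},{"rx":0,"ry":0,"rz":0,"dx":0,"dy":0,"dz":0,"gripper":-1}])

```text
clock: 21.22
tcp_pos: [0.5854, -0.0401, 0.1655]
orientation: [-2.05, -2.38, -0.0]
contact_force: [-0.6, 0.3, -3.1]
grip_width: 0.0416
gripper_force: 91.5
```

```bash
python3 - <<'E'
from h import *
to([.588,-.042,.1656],8.57); o,q,R=st(); print("tip z",q[2]-.0926, "qvel",np.abs(o["qvel"]).max())
im=r.grab_frame("wrist"); g=cv2.cvtColor(im,6)
print(g[190,238:274].tolist(), g[180:194,255].tolist())
print("mouth edge",edge(im,248,264,178,196,.063,125)); print("shoulder L",edge(im,234,243,196,210,q[2]-.0476,125),"R",edge(im,270,278,196,210,q[2]-.0476,125))
E
```

```text
tcp [ 0.5854 -0.0401  0.1655] tool z [-0.e+00  1.e-04 -1.e+00] y az 8.52 shift mm [-2.3  2.3 -0.1] rz -0.05 t 21.23 grip 0.0416 F [-0.6  0.3 -3.1]
tip z 0.07289608361745158 qvel 0.0019981388539458077
[165, 166, 166, 167, 164, 150, 122, 99, 94, 95, 94, 96, 99, 97, 99, 97, 98, 99, 96, 98, 98, 94, 98, 96, 96, 97, 94, 96, 93, 95, 121, 145, 161, 165, 168, 169] [165, 163, 165, 166, 166, 166, 164, 158, 132, 106, 99, 97, 96, 95]
mouth edge {'slope_deg': np.float64(-0.2), 'x_mid': np.float64(8.77), 'y_ext': (np.float64(-5.8), np.float64(6.5)), 'res': np.float64(0.03)}
shoulder L {'slope_deg': np.float64(-0.09), 'x_mid': np.float64(13.44), 'y_ext': (np.float64(-13.3), np.float64(-8.2)), 'res': np.float64(0.03)} R {'slope_deg': np.float64(-0.64), 'x_mid': np.float64(13.33), 'y_ext': (np.float64(9.3), np.float64(13.7)), 'res': np.float64(0.03)}
```

```bash
python3 -c "
from h import *
print(r.hand_in())"
```

```text
the job is handed in; nothing more can be done
None
```

I handed the job in at about 21 s: the flat stake is fully home in socket 3 and released. The round stake is held still and upright over socket 1, its tip about 10 mm above the opening. By my measurements the tip is within about 1 mm of the middle and the stake within about 0.5° of square, and I saw no sign of contact with the block; I haven't seen the judge's result.

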